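# Stand the toppled bottle and carton up in the pantry tray

### The job

A bottle and a carton have toppled over in the two-lane pantry tray. Stand each one upright, top up, in the lane it lies in, and close it up to the low container at its foot end so that the two touch or stand only a few millimetres apart. Set them down without banging, do not shove or tip the low containers, and leave everything else on the worktop alone.

Things in the scene. Friction and masses are not known exactly. Their poses are not given: they have to be found in the camera images.
- tray: grey two-lane tray, fixed, 206 x 432 x 14 mm; origin at the centre of its underside. Lanes run along its y, centred at x = -60 and +60 mm, each 74 mm wide and 424 mm long inside; floor 6 mm and rims (4 mm thick) 14 mm above the worktop. In each lane a low container stands near each end (about 170 mm from the tray's centre) with one tall thing lying between
- bottle: white eight-sided bottle with narrower round neck and cap, 165 mm tall, about 0.3 kg (varies), lying along a lane, cap towards the tray's +y. Origin on its axis at half its height (82.5 mm from the foot); z points from foot to cap. It lies on a flat. Body 54 mm across opposite flats up to 124 mm above the foot, then the shoulder narrows to a 30 mm neck at 142 mm
- bottle_foot (a point): centre of the bottle's underside (foot), same axes as the bottle
- carton: white square drinks carton with a roof-shaped top, 165 mm tall, about 0.3 kg (varies). It lies on one flat side along the other lane with its top towards the tray's -y. Origin on its axis at half its height (82.5 mm from the foot); its z axis points from foot to top. Body 54 x 54 mm from the foot to 127 mm above the foot, then the roof
- carton_foot (a point): centre of the carton's underside (foot), same axes as the carton
- jam_jar: amber jam jar with a steel lid, standing upright in a lane of the tray; 64 mm across at its widest (from the foot up), 64 mm tall, about 0.45 kg; origin at the centre of its underside, z up
- food_tin: plain steel food tin, standing upright in a lane of the tray; 64 mm across at its widest (from the foot up), 56 mm tall, about 0.45 kg; origin at the centre of its underside, z up
- spread_tub: white plastic tub with lid, standing upright in a lane of the tray; 64 mm across at its widest (from the foot up), 50 mm tall, about 0.45 kg; origin at the centre of its underside, z up
- spice_jar: clear glass jar with a wooden lid, standing upright in a lane of the tray; 64 mm across at its widest (from the foot up), 66 mm tall, about 0.45 kg; origin at the centre of its underside, z up
- mug: white mug 82 mm across, 95 mm tall, to the right of the tray; origin at the centre of its underside; leave alone
- bowl: blue bowl 150 mm across, 60 mm tall, to the left of the tray; origin at the centre of its underside; leave alone
- pepper_mill: dark wooden pepper mill 56 mm across, 145 mm tall, to the right of the tray; origin at the centre of its underside; leave alone
- sponge: yellow sponge block 110 x 70 x 28 mm, to the left of the tray; origin at the centre of its underside; leave alone
Mind the look-alikes: they are no part of the job. What is shaped like the bottle but blue or pink is not meant.

How it is judged:
By the outcome, as a careful person would: the job done as asked, in the order asked, and still so for the second after the job is handed in, with the robot touching nothing.
It also fails if it takes over 64 s, if anything falls off the work surface, if the arm or the gripper's body presses on something with over 40 N, if the wrist force passes 120 N, or if a joint passes its speed limit or range.

### The arm

A 6-joint arm with a two-finger parallel gripper is mounted at the origin on the work surface. World frame = base frame: x ahead of the robot, y to its left, z up, the work surface at z = 0. Lengths are in m, angles in degrees, forces in N, time in s.
With the tool pointing down it reaches from about 0.4 to 0.825 m from the base axis. Payload 7 kg.
Tool frame: the origin (TCP) lies on the centre line of the jaws, within the pads' length; the fingertips stand 19 mm ahead of it and the grasp point (between the pads) is the TCP (r.tips_ahead is the distance from the TCP to the fingertips, in m); z points along the fingers, y is the line along which they close (so a half turn about z gives the same grasp; the last joint's range is limited). The gripper opens to 88 mm and grips with 3 to 60 N. Pads are 19 mm wide; open, the fingers measure 130 mm over their backs; the gripper's body (78 mm by 193 mm) begins 47 mm behind the grasp point.
Start: joints at [-48.18, 20.546, 0.682, 0, -70.136, -16.507], TCP at [0.289, -0.61, 0.246] pointing down, gripper open.
Joint ranges: [-176.03, 176.03], [-82.01, 121.73], [-58.28, 71.71], [-173.87, 95.51], [-174.79, -0.11], [-173.66, 173.66]. Speed limits (degrees/s): [136.94, 136.94, 172.46, 180, 180, 180].

### API

Orientations are given as [roll, pitch, yaw] about the fixed x, y, z axes, in that order (R = Rz(yaw) Ry(pitch) Rx(roll)).
In Python, from plant import r, viewer, close_job gives the robot as it stands. The module is installed in compiled form; this text tells all that it offers.
- The arm moves only by the tool arm_command, never from a script. Its arguments are lists of equal length, an entry for each row: "travel": the shift along the world's x, y, z scaled (see below), a list of three; "delta_rot": the turn, a rotation vector about the world's x, y, z scaled (see below), a list of three. In form: {"travel": [[dx, dy, dz], ...], "delta_rot": [[rx, ry, rz], ...]}. A call has 1 to 20 rows; each row is the pose to reach, as a shift and turn from the pose commanded when the call began; what a row does not reach only later rows make up. The controller multiplies each number of a shift by 0.5 m and each number of a turn by 90 degrees. A row lasts 1/8 s, in which the tool goes at most 62.5 mm and 10.7 degrees, less where a joint would pass 70% of its speed; a pose out of reach is approached as far as the arm can. A call with a number of a shift or a turn outside -1 to 1 is refused whole. A call with a gripper value outside its range is refused whole. "grip" is the opening, from 0 (shut) to 1 (fully open), set as the call begins (left out, the last holds). The fingers move at their own pace and stop on an object; "newtons" is the grip in N (left out, the last holds). Time passes only in rows, so rows that repeat a pose let the fingers close. It gives the time, the measured TCP pose, the force, the opening and the grip force at its end, in the units of the state.
- r.get_state(): the state, without advancing time (a new reading comes with each control period).
- viewer.capture(name): name is "scene" or "side" or "wrist"; returns a dict with "img" (400x640x3 uint8, red, green, blue), "camera_matrix" (3x3 intrinsics, pixels), "R" (3x3) and "t" (3): a world point X has camera coordinates R X + t; the wrist camera has in their place "mount" (4x4, takes a point from camera to tool coordinates, whose origin is the TCP and whose axes are the flange's). Camera axes: x right, y down, z forward; pixel columns grow to the right and rows downward; lengths in m; the calibration is good to about 2 mm. A picture is of the moment at which its call begins: read the wrist's pose just before it. There is no depth.
- close_job(): hands the job in; it is judged then, once.
The state is a dict: "time_s": time; "joints": joint angles; "qd": joint speeds; "joint_torque": joint torques, N m; "tcp_pos": TCP position; "eef_rot": TCP orientation; "contact_force": force on the tool from outside, world axes, zero at the start; "moment": the same for the moment, N m; "gripper_width": finger opening in m; "gripper_force": force on a finger pad.
Only numpy, scipy, OpenCV 4.12 (cv2) and the standard library are available. Lean on these libraries where they do the work, as an engineer would, in place of code of your own. Each camera call takes 0.05 s, during which the arm holds its last target. There are 200 camera calls.

## Working session

There is one attempt and no reset: what is moved stays moved. The work goes in short steps, Python scripts to look and compute and a tool call to move; the robot and the scene stay as the last step left them, time stands still between calls to the robot, and variables do not carry over. Pictures are saved under pics/ and viewed, at most 10 in all, crops included, and the job is handed in when it is done.

Besides the shell and the picture viewer there is one more tool, called as name(argument=value, ...) on one line, values as JSON. arm_command: Moves the arm, as the interface text tells. Shifts and turns lie within -1 to 1; 1 stands for 0.5 m of shift or 90 degrees of turn. Its arguments: {"type":"object","properties":{"travel":{"type":"array"},"delta_rot":{"type":"array"},"grip":{"type":"number"},"newtons":{"type":"number"}},"required":["travel","delta_rot"]}

```bash
mkdir -p pics; cat > h.py <<'E'
import numpy as np, cv2, json
from scipy.spatial.transform import Rotation as Ro
from plant import r, viewer, close_job
def grab(n,name):
    s=r.get_state(); c=viewer.capture(n); cv2.imwrite(f'pics/{name}.png',c['img'][:,:,::-1])
    if 'mount' in c:
        T=np.eye(4);T[:3,:3]=Ro.from_euler('xyz',s['eef_rot'],degrees=True).as_matrix();T[:3,3]=s['tcp_pos']
        W=np.linalg.inv(T@c['mount']);c['R']=W[:3,:3];c['t']=W[:3,3]
    np.savez(f'pics/{name}.npz',img=c['img'],K=c['camera_matrix'],R=c['R'],t=c['t']); return c
def load(name): return np.load(f'pics/{name}.npz')
def ray(c,uv):
    R,t=np.array(c['R']),np.array(c['t']);o=-R.T@t
    d=R.T@np.linalg.inv(c['K'])@np.array([uv[0],uv[1],1.]);return o,d/np.linalg.norm(d)
def plane(c,uv,z):
    o,d=ray(c,uv);return o+d*(z-o[2])/d[2]
def two(c1,a,c2,b):
    o1,d1=ray(c1,a);o2,d2=ray(c2,b)
    s=np.linalg.lstsq(np.c_[d1,-d2],o2-o1,rcond=None)[0];p,q=o1+s[0]*d1,o2+s[1]*d2
    return (p+q)/2,np.linalg.norm(p-q)
def proj(c,X):
    p=np.array(c['K'])@(np.array(c['R'])@X+np.array(c['t']));return p[:2]/p[2]
E
python3 - <<'E'
from h import *
s=r.get_state();print(s)
a=grab('scene','scene0');b=grab('side','side0');w=grab('wrist','wrist0')
for c in(a,b,w):print(c['camera_matrix'][0],-np.array(c['R']).T@c['t'],np.array(c['R'])[2])
cv2.imwrite('pics/ab.png',np.vstack([a['img'],b['img']])[:,:,::-1][:, :][:800,:])
E
```

```text
{'time_s': 0.0, 'joints': array([-4.81801549e+01,  2.05930038e+01,  6.33015402e-01, -2.14927249e-02,
       -7.01351812e+01, -1.65081956e+01]), 'qd': array([-0.08621014, -0.03286961,  0.00407016,  0.00294451, -0.02507019,
       -0.09928047]), 'joint_torque': array([ 6.81620240e-04, -5.82713270e+01,  2.93075609e+01,  6.99726373e+00,
        7.39057374e-03, -2.01829639e-04]), 'tcp_pos': array([ 0.28839015, -0.6097786 ,  0.24459487]), 'eef_rot': array([ 1.79903012e+02, -7.67407205e-03, -1.54695664e+02]), 'contact_force': array([ 0.63301854,  0.44239398, -0.71627509]), 'moment': array([-0.02030075, -0.02219529,  0.00518988]), 'gripper_force': 0.0, 'gripper_width': 0.0876008058972601}
[417.36487754   0.         311.52567966] [ 1.34166694 -0.28378904  1.07290472] [-0.63477107  0.20827456 -0.74410174]
[470.68221014   0.         320.29544467] [-0.16909796  0.98952786  1.39712619] [ 0.36245064 -0.55325646 -0.75002455]
[358.15545237   0.         316.25343657] [ 0.22358088 -0.64033141  0.38260678] [ 0.23990248  0.11384706 -0.96409836]
```

View pics/scene0.png

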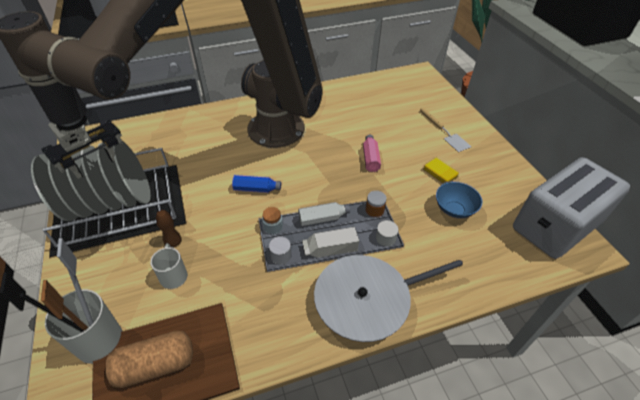

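View pics/side0.png

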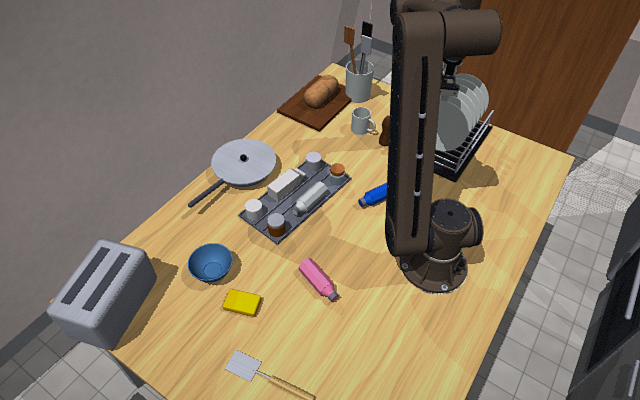

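The scene view shows the tray with corners near (262,267), (402,243), (388,205) and (260,219). The bottle is at (322,214) with its cap to the right (+y), and the carton is at (332,241) with its roof to the left. In the side view the bottle is at (310,197) and the carton at (286,184).

```bash
python3 - <<'E'
from h import *
a=load('scene0');b=load('side0');w=load('wrist0')
for p in[(264,267),(402,243),(388,205),(260,219)]:print('corner',plane(a,p,.014).round(3))
for n,p,q in[('bottle',(322,214),(310,197)),('carton',(332,241),(286,184)),('tub+y',(387,229),(254,205)),('spice',(271,213),(337,169)),('amberjar',(376,199),(276,219)),('tin-y',(280,243),(314,158))]:
    print(n,*[np.round(x,3) for x in two(a,p,b,q)])
T=r.get_state();Rt=Ro.from_euler('xyz',T['eef_rot'],degrees=True).as_matrix()
o=-w['R'].T@w['t'];print('cam in tool',Rt.T@(o-T['tcp_pos']),'fwd in tool',Rt.T@w['R'][2], 'tool y world',Rt[:,1],'right in tool',Rt.T@w['R'][0])
E
```

```text
corner [ 0.644 -0.206  0.014]
corner [0.696 0.225 0.014]
corner [0.538 0.252 0.014]
corner [ 0.459 -0.173  0.014]
bottle [0.517 0.019 0.034] 0.006
carton [0.632 0.015 0.034] 0.0
tub+y [0.655 0.184 0.054] 0.005
spice [ 0.494 -0.14   0.07 ] 0.001
amberjar [0.54  0.198 0.067] 0.004
tin-y [ 0.609 -0.144  0.063] 0.001
cam in tool [ 0.07165827  0.00038892 -0.13773711] fwd in tool [-2.65652425e-01 -7.97683092e-04  9.64068542e-01] tool y world [-0.42747464  0.90402653  0.00120965] right in tool [-1.35997005e-03  9.99998973e-01  4.52667951e-04]
```

arm_command(travel=[[0,0,0.1],[0,0,0.2],[0.0,0.0,0.23],[0.05,0.1,0.23],[0.1,0.2,0.23],[0.15,0.3,0.23],[0.2,0.4,0.23],[0.26,0.5,0.23],[0.33,0.6,0.23],[0.4,0.7,0.23],[0.47,0.8,0.23],[0.52,0.9,0.23],[0.57,0.98,0.23],[0.57,0.98,0.23],[0.57,0.98,0.23]], delta_rot=[[0,0,0],[0,0,0],[0,0,0],[0,0,0.1],[0,0,0.2],[0,0,0.3],[0,0,0.4],[0,0,0.5],[0,0,0.6],[0,0,0.63],[0,0,0.63],[0,0,0.63],[0,0,0.63],[0,0,0.63],[0,0,0.63]])

```text
time_s: 2.02
tcp_pos: [0.5733, -0.1201, 0.3599]
eef_rot: [179.9, -0.0, -97.9]
contact_force: [0.4, -0.1, 0.3]
gripper_width: 0.0877
gripper_force: 0.0
```

```bash
python3 - <<'E'
from h import *
grab('wrist','w1');print(r.get_state()['joints'])
E
```

```text
[ 7.22965233e+00  9.17492800e+00  5.88833208e-02 -2.60543653e-03
 -8.09297785e+01 -1.52323262e+01]
```

arm_command(travel=[[0.02,0.08,0],[0.02,0.16,0],[0.02,0.2,0],[0.02,0.2,0],[0.02,0.2,0],[0.02,0.2,0]], delta_rot=[[0,0,0],[0,0,0],[0,0,0],[0,0,0],[0,0,0],[0,0,0]])

```text
time_s: 2.82
tcp_pos: [0.5835, -0.0212, 0.3606]
eef_rot: [-180.0, -0.0, -98.1]
contact_force: [0.2, 0.2, -0.3]
gripper_width: 0.0876
gripper_force: 0.0
```

```bash
python3 - <<'E'
from h import *
grab('wrist','w2');print(r.get_state()['tcp_pos'])
a=load('w1')['img'];b=load('w2')['img'];cv2.imwrite('pics/w12.png',np.vstack([cv2.resize(a,(480,300)),cv2.resize(b,(480,300))])[:,:,::-1])
E
```

```text
[ 0.58353595 -0.02107064  0.36059732]
```

View pics/w2.png

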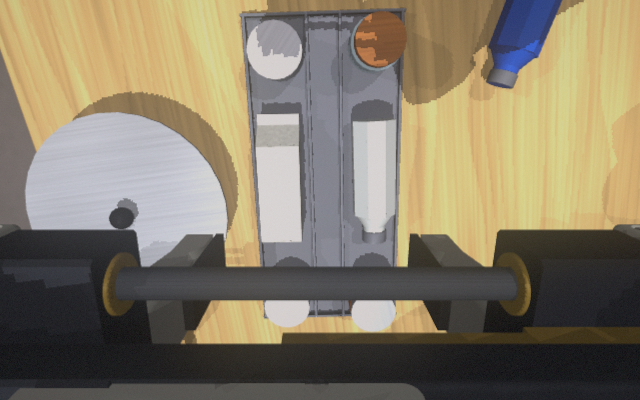

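View pics/w1.png

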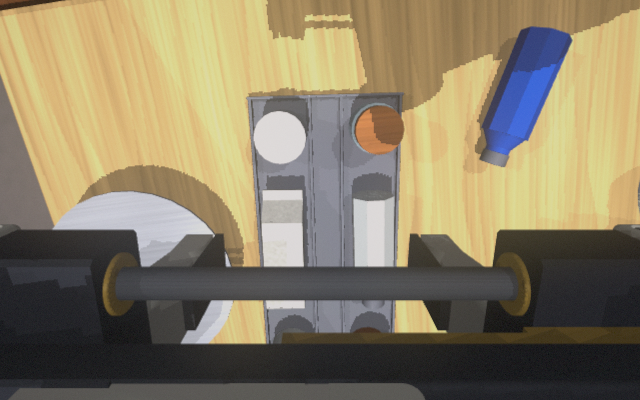

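Both wrist views show the bottle at right and the carton at left. In w2 the bottle foot is at about (374,121) and its cap end at (373,243), the carton foot is at about row 241 with its roof near row 115, the spice jar is at (378,40), and the tub at the +y end is at (287,308). In w1 the bottle foot is at (374,198) and the spice jar at (379,130).

```bash
python3 - <<'E'
from h import *
C={n:load(n) for n in('w1','w2')}
def blobs(n):
    im=C[n]['img'];h=cv2.cvtColor(im,cv2.COLOR_RGB2HSV)
    wh=cv2.inRange(h,(0,0,135),(180,40,255));org=cv2.inRange(h,(5,120,60),(16,255,255))
    for nm,m in(('white',wh),('org',org)):
        m=m.copy();m[:,:245]=0;m[:,402:]=0;
        m=cv2.morphologyEx(m,cv2.MORPH_OPEN,np.ones((3,3)))
        for c in cv2.findContours(m,0,2)[0]:
            if cv2.contourArea(c)>300:
                print(n,nm,'area',cv2.contourArea(c),'rect',[np.round(v,1) for v in cv2.minAreaRect(c)],'bbox',cv2.boundingRect(c),'circ',np.round(cv2.minEnclosingCircle(c)[0],1),round(cv2.minEnclosingCircle(c)[1],1))
for n in C:blobs(n)
for p in[(243,12),(404,10),(397,316),(265,317)]:print('tray w2',plane(C['w2'],p,.014).round(4))
for p in[(249,96),(403,94)]:print('tray w1',plane(C['w1'],p,.014).round(4))
im=cv2.vconcat([cv2.resize(C['w2']['img'][0:250,240:410],None,fx=2.3,fy=2.3,interpolation=2)]);cv2.imwrite('pics/crop2.png',im[:,:,::-1]);print(im.shape)
E
```

```text
w1 white area 566.5 rect [array([366.5, 316. ]), array([30., 47.]), np.float64(90.0)] bbox (343, 301, 48, 31) circ [366.5 316. ] 27.9
w1 white area 637.0 rect [array([328., 316.]), array([30., 24.]), np.float64(90.0)] bbox (316, 301, 25, 31) circ [329. 316.] 18.6
w1 white area 830.0 rect [array([288. , 318.5]), array([37., 48.]), np.float64(90.0)] bbox (264, 300, 49, 38) circ [288.5 316.1] 27.9
w1 white area 2622.0 rect [array([373.5, 231.5]), array([69., 41.]), np.float64(90.0)] bbox (353, 197, 42, 70) circ [374.5 231.5] 39.6
w1 white area 1121.0 rect [array([369. , 169.5]), array([53., 50.]), np.float64(90.0)] bbox (344, 143, 51, 54) circ [368.4 173.4] 33.3
w1 white area 10201.5 rect [array([295.9, 183.1]), array([166.2,  87.2]), np.float64(88.4)] bbox (251, 99, 89, 168) circ [296.9 182.7] 91.9
w1 org area 1734.0 rect [array([378. , 129.5]), array([47., 46.]), np.float64(90.0)] bbox (355, 106, 47, 48) circ [379.1 129.5] 24.5
w2 white area 1127.0 rect [array([373. , 315.5]), array([31., 44.]), np.float64(90.0)] bbox (351, 300, 45, 32) circ [373.  311.5] 22.3
w2 white area 1001.0 rec
[... 573 characters left out ...]
rray([47.3, 62.2]), np.float64(76.2)] bbox (343, 65, 54, 60) circ [367.   94.5] 38.0
w2 white area 5548.5 rect [array([322.6, 147.1]), array([236.3,  30.1]), np.float64(89.0)] bbox (307, 29, 33, 237) circ [328.  147.1] 118.4
w2 white area 2666.0 rect [array([273. ,  49.5]), array([59., 56.]), np.float64(90.0)] bbox (245, 20, 57, 60) circ [269.3  47.3] 33.8
w2 org area 2057.0 rect [array([378.,  39.]), array([54., 46.]), np.float64(90.0)] bbox (355, 12, 47, 55) circ [379.5  38.5] 28.2
tray w2 [ 0.648  -0.2045  0.014 ]
tray w2 [ 0.4519 -0.1787  0.014 ]
tray w2 [0.4957 0.2488 0.014 ]
tray w2 [0.6981 0.2216 0.014 ]
tray w1 [ 0.649  -0.2044  0.014 ]
tray w1 [ 0.4504 -0.1789  0.014 ]
(575, 391, 3)
```

View pics/crop2.png

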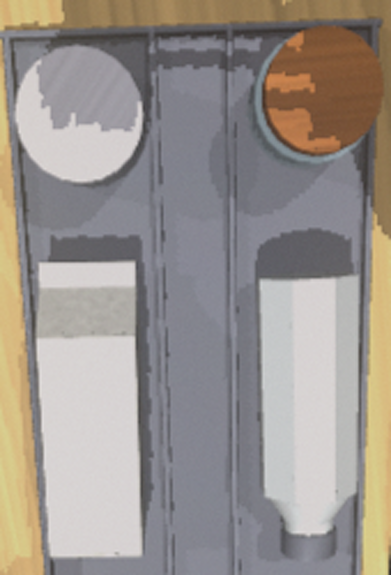

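The crop shows the bottle foot edge at crop rows ~278 (cols 259–356), its shoulder at row ~495, and its cap to row ~557. The carton's top face spans (39,262) to (141,556), with the grey roof band at rows 288–337. The spice lid is centred at (324,90) and the tin at (80,113).

```bash
python3 - <<'E'
from h import *
w1,w2=load('w1'),load('w2')
g={n:cv2.cvtColor(load(n)['img'],cv2.COLOR_RGB2GRAY).astype(float) for n in('w1','w2')}
def edges(p,off,k=25):
    d=np.diff(p);return [(off+i+.5,int(d[i])) for i in range(1,len(d)-1) if abs(d[i])>k and abs(d[i])>=abs(d[i-1]) and abs(d[i])>=abs(d[i+1])]
for c in(370,):
  print('bot w1',edges(g['w1'][150:265,c-3:c+3].mean(1),150),'w2',edges(g['w2'][70:262,c-3:c+3].mean(1),70))
for c in(282,):
  print('car w1',edges(g['w1'][150:340,c-2:c+3].mean(1),150),'w2',edges(g['w2'][70:262,c-3:c+3].mean(1),70))
for r0 in(130,160,200,225,235):
  print('w2 row',r0,edges(g['w2'][r0-1:r0+2,245:405].mean(0),245,15))
for r0 in(215,250):
  print('w1 row',r0,edges(g['w1'][r0-1:r0+2,245:405].mean(0),245,15))
E
```

```text
bot w1 [(200.5, 80)] w2 [(99.5, -27), (120.5, 54), (231.5, -58)]
car w1 [(163.5, -43), (189.5, 93), (222.5, 31), (266.5, -70), (299.5, 89), (308.5, -27)] w2 [(77.5, -53), (102.5, -27), (113.5, 83), (241.5, -45)]
w2 row 130 [(249.5, -35), (252.5, -56), (254.5, 31), (256.5, 32), (298.5, -54), (303.5, 29), (306.5, -16), (308.5, 29), (310.5, -32), (337.5, -18), (339.5, 37), (341.5, -18), (352.5, 57), (385.5, -22), (395.5, -50), (400.5, 29)]
w2 row 160 [(251.5, -38), (255.5, 57), (298.5, -67), (305.5, 24), (309.5, 21), (312.5, 32), (340.5, 30), (342.5, -36), (353.5, 65), (385.5, -19), (395.5, -84), (400.5, 30)]
w2 row 200 [(250.5, -17), (254.5, -32), (258.5, 75), (300.5, -88), (305.5, 18), (314.5, 22), (340.5, 38), (342.5, -28), (354.5, 57), (385.5, -20), (394.5, -31), (398.5, 38)]
w2 row 225 [(256.5, -38), (260.5, 56), (300.5, -62), (303.5, 29), (314.5, 21), (339.5, -21), (341.5, 21), (343.5, -16), (362.5, 35), (384.5, -19), (393.5, -32), (395.5, 29), (397.5, 37)]
w2 row 235 [(257.5, -44), (260.5, 52), (301.5, -72), (312.5, 21), (315.5, 36), (341.5, 31), (361.5, -27), (385.5, 19), (392.5, -15), (394.5, 42), (397.5, 39)]
w1 row 215 [(255.5, -30), (258.5, -22), (260.5, 55), (301.5, -46), (306.5, 30), (311.5, 26), (314.5, 34), (340.5, 19), (343.5, -15), (353.5, 63), (393.5, -64), (395.5, 45), (398.5, 40)]
w1 row 250 [(258.5, -42), (262.5, 82), (302.5, -97), (307.5, 32), (315.5, 27), (339.5, -19), (341.5, 42), (343.5, -30), (354.5, 54), (393.5, -78), (397.5, 41)]
```

```bash
python3 - <<'E'
from h import *
w1,w2=load('w1'),load('w2')
print('bot foot',two(w1,(374,199.5),w2,(374,120.5)))
print('car band',two(w1,(282,222.5),w2,(279,146.5)))
print('car foot',two(w1,(284,308.5),w2,(281.5,241.5)))
print('spice lid',two(w1,(379,129.8),w2,(378.8,39.5)),'tin',two(w1,(279.5,137),w2,(274.7,49.5)))
print('carton pts z.06:')
for n,c,p in[('foot',w2,(281.5,241.5)),('foot w1',w1,(284,308.5)),('L160',w2,(255.5,160)),('R160',w2,(298.5,160)),('L235',w2,(260,235)),('R235',w2,(301.5,235)),('band',w2,(279,146.5))]:print(n,plane(c,p,.06).round(4))
print('bottle sides z.033; foot z .06')
for n,c,p,z in[('foot',w2,(374,120.5),.06),('footw1',w1,(374,199.5),.06),('L130',w2,(352.5,130),.033),('R130',w2,(395.5,130),.033),('L200',w2,(354.5,200),.033),('R200',w2,(394.5,200),.033),('N235',w2,(361.5,235),.033),('N235',w2,(385.5,235),.033)]:print(n,plane(c,p,z).round(4))
print('tub w2',[plane(w2,p,.056).round(4) for p in[(264,308),(311.5,308),(288,327)]])
print('spice',plane(w2,(378.8,39.5),.072),plane(w1,(379,129.8),.072))
E
```

```text
bot foot (array([ 0.50727263, -0.0548612 ,  0.05538224]), np.float64(0.0007655058829019994))
car band (array([ 0.62819439, -0.04015461,  0.05456601]), np.float64(0.0020410787590926494))
car foot (array([0.64533087, 0.08270281, 0.06054751]), np.float64(0.002100054530157222))
spice lid (array([ 0.4946592 , -0.14335992,  0.06675753]), np.float64(0.0011578756716366732)) tin (array([ 0.61312941, -0.15069685,  0.05872639]), np.float64(0.0006652217295248845))
carton pts z.06:
foot [0.6444 0.083  0.06  ]
foot w1 [0.6465 0.083  0.06  ]
L160 [ 0.6581 -0.0284  0.06  ]
R160 [ 0.6055 -0.0208  0.06  ]
L235 [0.6707 0.07   0.06  ]
R235 [0.6169 0.0777 0.06  ]
band [ 0.6265 -0.0407  0.06  ]
bottle sides z.033; foot z .06
foot [ 0.5083 -0.0553  0.06  ]
footw1 [ 0.5075 -0.0562  0.06  ]
L130 [ 0.5328 -0.045   0.033 ]
R130 [ 0.4782 -0.0372  0.033 ]
L200 [0.5409 0.0482 0.033 ]
R200 [0.4873 0.0559 0.033 ]
N235 [0.537 0.1   0.033]
N235 [0.504  0.1047 0.033 ]
tub w2 [array([0.6861, 0.18  , 0.056 ]), array([0.6201, 0.1895, 0.056 ]), array([0.6577, 0.2151, 0.056 ])]
spice [ 0.49619384 -0.14277219  0.072     ] [ 0.49491933 -0.14387778  0.072     ]
```

arm_command(travel=[[-0.035,0.036,-0.1],[-0.07,0.072,-0.2],[-0.105,0.108,-0.3],[-0.139,0.144,-0.4],[-0.139,0.144,-0.44],[-0.139,0.144,-0.44],[-0.139,0.144,-0.44]], delta_rot=[[-0.055,0.006,0.01],[-0.11,0.013,0.02],[-0.166,0.019,0.028],[-0.166,0.019,0.028],[-0.166,0.019,0.028],[-0.166,0.019,0.028],[-0.166,0.019,0.028]], grip=1, newtons=30)

```text
time_s: 3.75
tcp_pos: [0.515, 0.0518, 0.1416]
eef_rot: [-179.9, -15.0, -95.5]
contact_force: [0.8, 0.6, -0.7]
gripper_width: 0.0876
gripper_force: 0.0
```

arm_command(travel=[[0,0,-0.06],[0,0,-0.12],[0,0,-0.17],[0,0,-0.2],[0,0,-0.2],[0,0,-0.2]], delta_rot=[[0,0,0],[0,0,0],[0,0,0],[0,0,0],[0,0,0],[0,0,0]])

```text
time_s: 4.5
tcp_pos: [0.5149, 0.0521, 0.0416]
eef_rot: [-179.9, -15.0, -95.5]
contact_force: [0.7, 0.2, 0.6]
gripper_width: 0.0878
gripper_force: 0.0
```

arm_command(travel=[[0,0,0],[0,0,0],[0,0,0],[0,0,0],[0,0,0],[0,0,0],[0,0,0],[0,0,0]], delta_rot=[[0,0,0],[0,0,0],[0,0,0],[0,0,0],[0,0,0],[0,0,0],[0,0,0],[0,0,0]], grip=0, newtons=30)

```text
time_s: 5.5
tcp_pos: [0.5144, 0.0521, 0.0407]
eef_rot: [-179.9, -15.0, -95.5]
contact_force: [1.1, 0.8, 4.0]
gripper_width: 0.0541
gripper_force: 29.9
```

arm_command(travel=[[0,0,0.02],[0,0,0.06],[0,0,0.11],[0,0,0.17],[0,0,0.23],[0,0,0.29],[0,0,0.34],[0,0,0.38],[0,0,0.4],[0,0,0.4],[0,0,0.4]], delta_rot=[[0,0,0],[0,0,0],[0,0,0],[0,0,0],[0,0,0],[0,0,0],[0,0,0],[0,0,0],[0,0,0],[0,0,0],[0,0,0]])

```text
time_s: 6.88
tcp_pos: [0.5134, 0.0516, 0.2395]
eef_rot: [180.0, -15.1, -95.5]
contact_force: [-0.0, -0.5, -4.4]
gripper_width: 0.0535
gripper_force: 29.9
```

arm_command(travel=[[0,0,0],[0,0,0],[0,0,0],[0,0,0],[0,0,0],[0,0,0],[0,0,0],[0,0,0]], delta_rot=[[0.06,-0.006,0],[0.12,-0.012,0],[0.18,-0.017,0],[0.24,-0.023,0],[0.3,-0.028,0],[0.33,-0.031,0],[0.33,-0.031,0],[0.33,-0.031,0]])

```text
time_s: 7.88
tcp_pos: [0.5138, 0.0516, 0.2399]
eef_rot: [179.9, 14.7, -95.5]
contact_force: [-0.9, -0.1, -3.6]
gripper_width: 0.0537
gripper_force: 29.9
```

```bash
python3 - <<'E'
from h import *
s=r.get_state();print(s['joints'].round(1),s['tcp_pos'],s['eef_rot'])
E
```

```text
[ 17.    5.3 -15.4 -15.1 -64.4 -16.5] [0.51375037 0.05157456 0.23986   ] [179.91936347  14.69283872 -95.48802352]
```

arm_command(travel=[[0,-0.02,0],[0,-0.05,0],[-0.005,-0.08,0],[-0.01,-0.11,0],[-0.015,-0.14,0],[-0.015,-0.17,0],[-0.02,-0.2,0],[-0.025,-0.23,0],[-0.025,-0.26,0],[-0.025,-0.26,0],[-0.025,-0.26,0]], delta_rot=[[0.08,-0.0075,0],[0.16,-0.015,0],[0.24,-0.0225,0],[0.32,-0.03,0],[0.4,-0.0375,0],[0.48,-0.045,0],[0.56,-0.0526,0],[0.64,-0.06,0],[0.6657,-0.0626,0],[0.6657,-0.0626,0],[0.6657,-0.0626,0]])

```text
time_s: 9.25
tcp_pos: [0.5017, -0.0777, 0.2402]
eef_rot: [179.6, 74.9, -95.8]
contact_force: [-0.0, 0.2, -3.1]
gripper_width: 0.054
gripper_force: 29.9
```

```bash
python3 - <<'E'
from h import *
s=r.get_state();print(s['joints'].round(1),s['tcp_pos'],s['eef_rot'])
a=grab('scene','s3');b=grab('side','d3')
z=lambda im,x,y:cv2.resize(im[y:y+140,x:x+180],None,fx=3,fy=3,interpolation=2)
cv2.imwrite('pics/m3.png',np.hstack([z(a['img'],230,130),np.zeros((420,1,3),np.uint8)])[:,:,::-1])
cv2.imwrite('pics/v3.png',cv2.resize(np.hstack([a['img'][130:290,210:430],b['img'][90:250,220:440]]),None,fx=1.8,fy=1.8,interpolation=2)[:,:,::-1])
E
```

```text
[ -33.7   31.1    0.7  -61.7 -105.3   38. ] [ 0.50171222 -0.07769629  0.2402402 ] [179.57696432  74.86909103 -95.76235447]
```

View pics/v3.png

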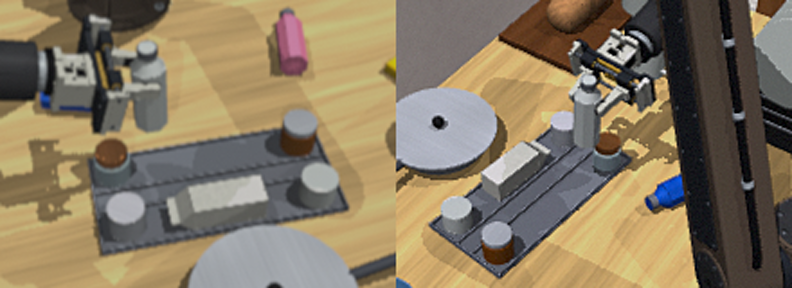

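The bottle is held upright and cap up, right of the spice jar in the scene crop (cap at (148,47)). The other things are where they were. I'll check clearance to the blue bottle and the pepper mill before lowering.

```bash
python3 - <<'E'
from h import *
a=load('scene0');b=load('side0');w1=load('w1')
print('mill foot',plane(a,(176,243),0),'mill top~',plane(a,(162,212),.145),'mug',plane(a,(170,284),0))
for p in[(235,184),(280,185)]:print('blue',plane(a,p,.03))
for p in[(545,40),(490,160)]:print('blue w1',plane(w1,p,.03))
s=r.get_state();R=Ro.from_euler('xyz',s['eef_rot'],degrees=True).as_matrix();print('tool z',R[:,2].round(3),'x',R[:,0].round(3))
E
```

```text
mill foot [ 0.4579398  -0.44767357  0.        ] mill top~ [ 0.45040468 -0.45202293  0.145     ] mug [ 0.60343909 -0.48084651  0.        ]
blue [ 0.29017384 -0.21947578  0.03      ]
blue [ 0.34530304 -0.07193693  0.03      ]
blue w1 [ 0.27895354 -0.21813341  0.03      ]
blue w1 [ 0.34675104 -0.07954751  0.03      ]
tool z [ 0.089  0.961 -0.261] x [-0.025 -0.26  -0.965]
```

View pics/s3.png

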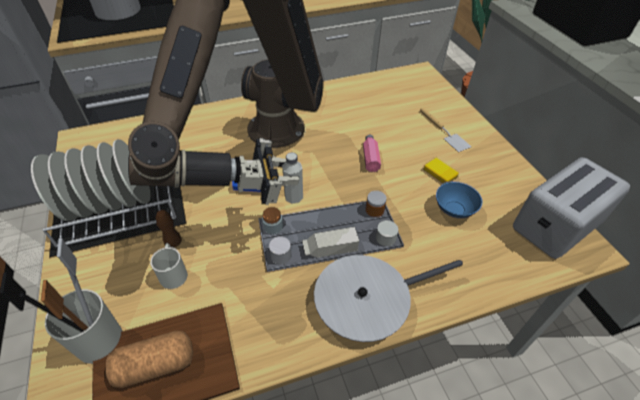

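```bash
python3 - <<'E'
from h import *
a=load('s3');s=r.get_state();R=Ro.from_euler('xyz',s['eef_rot'],degrees=True).as_matrix();tz=R[:,2];T=s['tcp_pos']
for p in[(155,158),(182,168),(235,170),(132,158)]:
    o,d=ray(a,p);k=np.linalg.lstsq(np.c_[d,tz],T-o,rcond=None)[0]
    print(p,'behind',k[1],'pt',(T-tz*k[1]).round(3),'m/px',k[0]/417)
E
```

```text
(155, 158) behind 0.3578263375594374 pt [ 0.47  -0.421  0.334] m/px 0.0027595639939395973
(182, 168) behind 0.2912173214781681 pt [ 0.476 -0.357  0.317] m/px 0.0027622832823693743
(235, 170) behind 0.1523430211600477 pt [ 0.488 -0.224  0.281] m/px 0.002796353030642658
(132, 158) behind 0.4122209243552802 pt [ 0.465 -0.474  0.349] m/px 0.0027647260521594876
```

The wrist joint, lowered as it is, would just reach the mill's height (.144 m) near (.455,-.45). I'll turn the tool 25° about the vertical first to clear it.

arm_command(travel=[[0,0,0],[-0.002,-0.004,0],[-0.004,-0.008,0],[-0.006,-0.012,0],[-0.007,-0.018,0],[-0.007,-0.018,0],[-0.007,-0.018,0]], delta_rot=[[0,0,-0.05],[0,0,-0.12],[0,0,-0.19],[0,0,-0.25],[0,0,-0.278],[0,0,-0.278],[0,0,-0.278]])

```text
time_s: 10.22
tcp_pos: [0.4985, -0.0871, 0.2407]
eef_rot: [179.9, 75.0, -120.4]
contact_force: [-0.5, -0.7, -3.0]
gripper_width: 0.0539
gripper_force: 29.9
```

```bash
python3 - <<'E'
from h import *
s=r.get_state();print(s['joints'].round(1),s['tcp_pos'],s['eef_rot'])
R=Ro.from_euler('xyz',s['eef_rot'],degrees=True).as_matrix();print(R[:,2],R[:,1])
E
```

```text
[-42.8  22.7 -13.5 -70.6 -90.9  38. ] [ 0.49847393 -0.08713711  0.24071671] [ 179.90474331   74.95302748 -120.42846744]
[ 0.48766311  0.83353889 -0.25961049] [-8.63074093e-01  5.05077147e-01  4.31613969e-04]
```

arm_command(travel=[[0,0,-0.04],[0,0,-0.08],[0,0,-0.12],[0,0,-0.16],[0,0,-0.19],[0,0,-0.215],[0,0,-0.23],[0,0,-0.236],[0,0,-0.236],[0,0,-0.236]], delta_rot=[[0,0,0],[0,0,0],[0,0,0],[0,0,0],[0,0,0],[0,0,0],[0,0,0],[0,0,0],[0,0,0],[0,0,0]])

```text
time_s: 11.48
tcp_pos: [0.4982, -0.0873, 0.123]
eef_rot: [179.9, 75.0, -120.5]
contact_force: [-0.7, 1.1, -4.1]
gripper_width: 0.0538
gripper_force: 29.9
```

```bash
python3 - <<'E'
from h import *
s=r.get_state();print(s['joints'].round(1),s['tcp_pos'],s['contact_force'])
a=grab('scene','s4');b=grab('side','d4');w=grab('wrist','w4')
A=cv2.resize(a['img'][150:250,240:360],None,fx=3.2,fy=3.2,interpolation=2)
B=cv2.resize(b['img'][120:220,270:390],None,fx=3.2,fy=3.2,interpolation=2)
W=cv2.resize(w['img'],(384,240))
cv2.imwrite('pics/v4.png',np.vstack([np.hstack([A,B]),np.hstack([W,np.zeros_like(W)])])[:,:,::-1])
E
```

```text
[-43.   35.2 -15.6 -70.9 -86.1  51.8] [ 0.49821779 -0.08733996  0.12304841] [-0.67511558  1.0620675  -4.12520062]
```

View pics/v4.png

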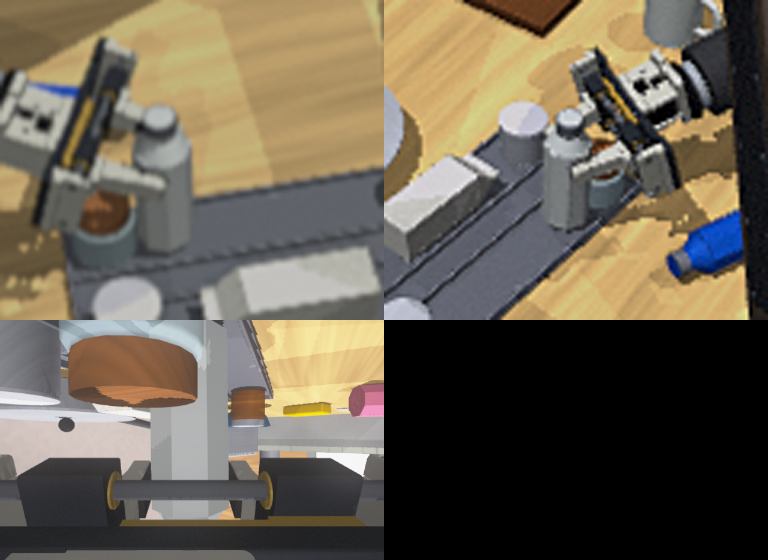

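In the scene crop the bottle (140–190) stands just right of the spice jar (right edge ~135) with a small gap. The wrist view shows the gripper clear of the jar. Next I'll lower it gently.

arm_command(travel=[[0,0,-0.004],[0,0,-0.008],[0,0,-0.011],[0,0,-0.013],[0,0,-0.014],[0,0,-0.015],[0,0,-0.016],[0,0,-0.016],[0,0,-0.016]], delta_rot=[[0,0,0],[0,0,0],[0,0,0],[0,0,0],[0,0,0],[0,0,0],[0,0,0],[0,0,0],[0,0,0]])

```text
time_s: 12.75
tcp_pos: [0.4981, -0.0872, 0.1146]
eef_rot: [179.7, 75.0, -120.7]
contact_force: [0.4, -0.3, -5.1]
gripper_width: 0.0535
gripper_force: 29.9
```

arm_command(travel=[[0,0,-0.001],[0,0,-0.002],[0,0,-0.003],[0,0,-0.003]], delta_rot=[[0,0,0],[0,0,0],[0,0,0],[0,0,0]])

```text
time_s: 13.25
tcp_pos: [0.4981, -0.0871, 0.1133]
eef_rot: [179.7, 75.0, -120.7]
contact_force: [0.0, -0.3, -1.4]
gripper_width: 0.0538
gripper_force: 29.9
```

arm_command(travel=[[0,0,-0.0005],[0,0,-0.001],[0,0,-0.001],[0,0,-0.001]], delta_rot=[[0,0,0],[0,0,0],[0,0,0],[0,0,0]])

```text
time_s: 13.75
tcp_pos: [0.4982, -0.0871, 0.1133]
eef_rot: [179.8, 75.0, -120.6]
contact_force: [-0.9, -1.6, 5.9]
gripper_width: 0.0533
gripper_force: 29.9
```

arm_command(travel=[[0,0,0],[0,0,0],[0,0,0],[0,0,0],[0,0,0]], delta_rot=[[0,0,0],[0,0,0],[0,0,0],[0,0,0],[0,0,0]], grip=1, newtons=5)

```text
time_s: 14.38
tcp_pos: [0.4981, -0.0871, 0.1125]
eef_rot: [179.7, 75.0, -120.7]
contact_force: [-0.5, -0.2, 0.4]
gripper_width: 0.0875
gripper_force: 0.0
```

arm_command(travel=[[-0.02,-0.033,0.0104],[-0.05,-0.083,0.026],[-0.08,-0.135,0.042],[-0.11,-0.185,0.058],[-0.12,-0.2,0.14],[-0.12,-0.2,0.24],[-0.12,-0.2,0.34],[-0.12,-0.2,0.44],[-0.12,-0.2,0.5],[-0.12,-0.2,0.5]], delta_rot=[[0,0,0],[0,0,0],[0,0,0],[0,0,0],[0,0,0],[0,0,0],[0,0,0],[0,0,0],[0,0,0],[0,0,0]])

```text
time_s: 15.62
tcp_pos: [0.4374, -0.188, 0.3652]
eef_rot: [-179.1, 74.8, -119.6]
contact_force: [0.1, 0.5, -0.2]
gripper_width: 0.0875
gripper_force: 0.0
```

```bash
python3 - <<'E'
from h import *
# commanded orientation chain
R0=Ro.from_euler('xyz',[180,0,-154.69],degrees=True)
for v in[(0,0,.63),(-.166,.019,.028),(.33,-.031,0),(.6657,-.0626,0),(0,0,-.278)]:R0=Ro.from_rotvec(np.array(v)*np.pi/2)*R0
print(R0.as_euler('xyz',degrees=True))
D=Ro.from_euler('xyz',[180,0,-97],degrees=True)
v=(D*R0.inv()).as_rotvec()/(np.pi/2);print('to down',v.round(4))
print('tilt15',np.array([.9925,-.1219,0])*15/90)
E
```

```text
[ 179.70123316   74.97157105 -120.72800408]
to down [-0.7941  0.2683  0.2225]
tilt15 [ 0.16541667 -0.02031667  0.        ]
```

arm_command(travel=[[0,0,0],[0.015,0.035,0],[0.03,0.07,0],[0.045,0.105,0],[0.06,0.14,0],[0.075,0.175,0],[0.09,0.21,0],[0.105,0.245,0],[0.12,0.28,0],[0.133,0.314,0],[0.133,0.314,-0.06],[0.133,0.314,-0.126],[0.133,0.314,-0.126],[0.133,0.314,-0.126]], delta_rot=[[-0.08,0.027,0.022],[-0.16,0.054,0.045],[-0.24,0.081,0.067],[-0.32,0.108,0.09],[-0.4,0.135,0.112],[-0.48,0.162,0.134],[-0.56,0.189,0.157],[-0.64,0.216,0.179],[-0.72,0.243,0.202],[-0.794,0.268,0.2225],[-0.794,0.268,0.2225],[-0.794,0.268,0.2225],[-0.794,0.268,0.2225],[-0.794,0.268,0.2225]])

```text
time_s: 17.38
tcp_pos: [0.5051, -0.0308, 0.3006]
eef_rot: [-179.9, -0.0, -97.0]
contact_force: [-0.4, -0.0, 0.4]
gripper_width: 0.0879
gripper_force: 0.0
```

```bash
python3 - <<'E'
from h import *
s=r.get_state();print(s['joints'].round(1),s['tcp_pos'],s['eef_rot'])
w=grab('wrist','w5');print(-np.array(w['R']).T@w['t'])
cv2.imwrite('pics/v5.png',cv2.resize(w['img'][0:260,230:430],None,fx=2.3,fy=2.3,interpolation=2)[:,:,::-1])
print(proj(w,np.array([.4952,-.1436,.072])),proj(w,np.array([.5027,-.0803,.006])))
E
```

```text
[ 18.8   2.5 -15.2   0.1 -72.3 -25.8] [ 0.50506482 -0.03079111  0.30062574] [-1.79935484e+02 -2.69951621e-02 -9.70064215e+01]
[ 0.49611449 -0.10159626  0.43854727]Traceback (most recent call last):
  File "<stdin>", line 5, in <module>
  File "h.py", line 21, in proj
    p=np.array(c['K'])@(np.array(c['R'])@X+np.array(c['t']));return p[:2]/p[2]
               ~^^^^^
KeyError: 'K'
```

View pics/v5.png

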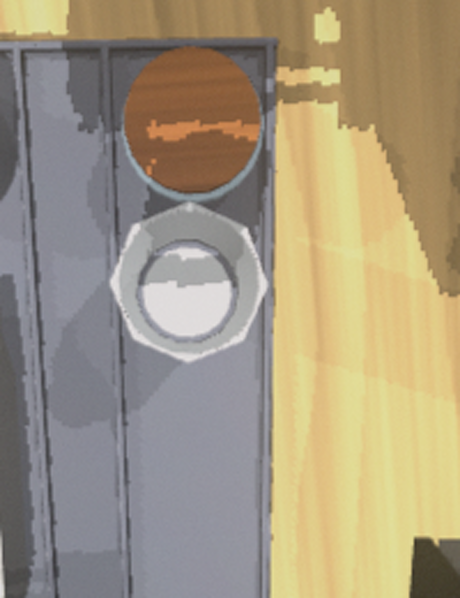

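The bottle stands upright with a corner facing the spice jar. The corner is at crop (189,203) and the jar's rim edge at (189,199).

```bash
python3 - <<'E'
from h import *
w=load('w5')
print('vertex',plane(w,(312.2,88.3),.13),'far vertex',plane(w,(312.2,361/2.3),.13))
for z in(.02,.04,.055,.072):print('jar edge',z,plane(w,(312.2,86.7),z))
print('lid top edge',plane(w,(312.2,46/2.3),.072),'lid bottom edge',plane(w,(312.2,192/2.3),.072))
E
```

```text
vertex [ 0.49871458 -0.10913127  0.13      ] far vertex [ 0.50592628 -0.05251972  0.13      ]
jar edge 0.02 [ 0.4994249  -0.11351813  0.02      ]
jar edge 0.04 [ 0.49926671 -0.11294845  0.04      ]
jar edge 0.055 [ 0.49914807 -0.11252119  0.055     ]
jar edge 0.072 [ 0.49901362 -0.11203697  0.072     ]
lid top edge [ 0.49147013 -0.17125301  0.072     ] lid bottom edge [ 0.4986329  -0.11502556  0.072     ]
```

The gap is about 2–3 mm, so the bottle is good. Now the carton.

arm_command(travel=[[0.06,0.01,0],[0.14,0.02,0],[0.21,0.03,0],[0.257,0.037,0],[0.257,0.037,-0.05],[0.257,0.037,-0.15],[0.257,0.037,-0.24],[0.257,0.037,-0.3],[0.257,0.037,-0.3],[0.257,0.037,-0.3]], delta_rot=[[0.05,-0.006,0],[0.1,-0.012,0],[0.15,-0.018,0],[0.1654,-0.0203,0],[0.1654,-0.0203,0],[0.1654,-0.0203,0],[0.1654,-0.0203,0],[0.1654,-0.0203,0],[0.1654,-0.0203,0],[0.1654,-0.0203,0]])

```text
time_s: 18.68
tcp_pos: [0.6345, -0.012, 0.1518]
eef_rot: [-179.8, 15.0, -96.9]
contact_force: [0.4, -0.7, 0.3]
gripper_width: 0.0874
gripper_force: 0.0
```

```bash
python3 - <<'E'
from h import *
s=r.get_state();print(s['joints'].round(1),s['tcp_pos'],s['eef_rot'])
b=grab('side','d6');w=grab('wrist','w6');a=grab('scene','s6')
A=a['img'][130:290,230:430];B=b['img'][90:250,220:420]
cv2.imwrite('pics/v6.png',cv2.resize(np.hstack([A,B]),None,fx=2,fy=2,interpolation=2)[:,:,::-1])
E
```

```text
[  7.4  21.1  -6.1 -16.8 -59.9  -6.3] [ 0.63445615 -0.01202542  0.15176696] [-179.80270209   15.01366158  -96.93462941]
```

View pics/v6.png

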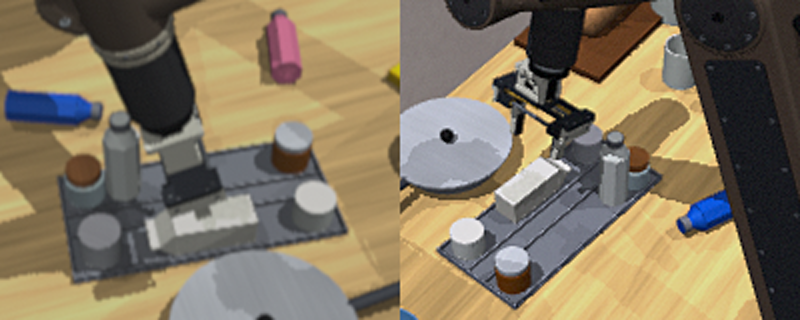

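The scene crop shows the bottle standing beside the spice jar at (121,155) and the gripper centred over the carton, clear of the bottle. That was my tenth and last picture, so from here I'll use numbers only. Next I'll descend and grip.

arm_command(travel=[[0,0,-0.05],[0,0,-0.1],[0,0,-0.15],[0,0,-0.19],[0,0,-0.218],[0,0,-0.218],[0,0,-0.218]], delta_rot=[[0,0,0],[0,0,0],[0,0,0],[0,0,0],[0,0,0],[0,0,0],[0,0,0]])

```text
time_s: 19.7
tcp_pos: [0.6337, -0.0117, 0.0414]
eef_rot: [-179.9, 15.0, -97.0]
contact_force: [-0.2, 0.5, 0.8]
gripper_width: 0.0875
gripper_force: 0.0
```

arm_command(travel=[[0,0,0],[0,0,0],[0,0,0],[0,0,0],[0,0,0],[0,0,0],[0,0,0],[0,0,0]], delta_rot=[[0,0,0],[0,0,0],[0,0,0],[0,0,0],[0,0,0],[0,0,0],[0,0,0],[0,0,0]], grip=0, newtons=30)

```text
time_s: 20.7
tcp_pos: [0.6332, -0.0117, 0.0408]
eef_rot: [-180.0, 15.0, -97.0]
contact_force: [0.6, -0.1, 2.6]
gripper_width: 0.0537
gripper_force: 30.0
```

arm_command(travel=[[0,0,0.02],[0,0,0.06],[0,0,0.11],[0,0,0.17],[0,0,0.23],[0,0,0.29],[0,0,0.34],[0,0,0.38],[0,0,0.4],[0,0,0.4],[0,0,0.4]], delta_rot=[[0,0,0],[0,0,0],[0,0,0],[0,0,0],[0,0,0],[0,0,0],[0,0,0],[0,0,0],[0,0,0],[0,0,0],[0,0,0]])

```text
time_s: 22.08
tcp_pos: [0.6325, -0.0116, 0.2397]
eef_rot: [179.9, 15.0, -97.0]
contact_force: [-0.1, -0.7, -2.7]
gripper_width: 0.054
gripper_force: 30.0
```

arm_command(travel=[[0,0.04,0.03],[-0.03,0.1,0.06],[-0.07,0.17,0.06],[-0.11,0.24,0.06],[-0.15,0.31,0.06],[-0.18,0.36,0.06],[-0.2,0.38,0.06],[-0.2,0.38,0.06],[-0.2,0.38,0.06],[-0.2,0.38,0.06]], delta_rot=[[0,0,0],[0,0,0],[0,0,0],[0,0,0],[0,0,0],[0,0,0],[0,0,0],[0,0,0],[0,0,0],[0,0,0]])

```text
time_s: 23.32
tcp_pos: [0.5335, 0.1776, 0.2703]
eef_rot: [-180.0, 15.0, -97.1]
contact_force: [-0.4, 0.9, -2.7]
gripper_width: 0.0538
gripper_force: 30.0
```

```bash
cat > tub.py <<'E'
from h import *
import sys
w=load(sys.argv[1]);p=proj(w,np.array([.655,.184,.056]));print('expect',p)
h=cv2.cvtColor(w['img'],cv2.COLOR_RGB2HSV);u,v=p.astype(int)
print('centre hsv',h[min(max(v,0),399),min(max(u,0),639)],'floor?')
m=cv2.inRange(h,(0,0,170),(180,45,255))
for c in cv2.findContours(cv2.morphologyEx(m,cv2.MORPH_OPEN,np.ones((3,3))),0,2)[0]:
    if cv2.contourArea(c)>400:
        x=cv2.boundingRect(c);(ec,ax,an)=cv2.fitEllipse(cv2.convexHull(c))
        e=np.array([plane(w,q[0],.056)[:2] for q in cv2.convexHull(c)]);k=cv2.minEnclosingCircle((e*1000).astype(np.float32))
        print('area',cv2.contourArea(c),'bbox',x,'ell',np.round(ec,1),np.round(ax,1),'world circ mm',np.round(k[0],1),round(k[1],1))
E
python3 - <<'E'
from h import *
grab('wrist','w7');print(r.get_state()['tcp_pos'])
E
python3 tub.py w7
```

```text
[0.53347784 0.17767389 0.27030876]
expect [192.74832121 136.69202211]
centre hsv [  8   4 238] floor?
area 4178.0 bbox (248, 300, 138, 33) ell [316.6 317.7] [ 45.6 155.3] world circ mm [567.7 449.2] 93.3
area 628.5 bbox (245, 259, 147, 8) ell [321.8 263. ] [  8.6 158.2] world circ mm [554.4 360.7] 87.7
area 13029.5 bbox (241, 113, 153, 98) ell [326.9 159. ] [110.3 274.7] world circ mm [534.7 231.4] 94.1
area 3080.5 bbox (161, 105, 66, 62) ell [193.2 135.2] [58.1 69.4] world circ mm [655.1 184.1] 32.5
area 1070.0 bbox (287, 10, 22, 76) ell [297.7  46.8] [23.7 83.9] world circ mm [542.1 118.3] 30.8
area 1671.0 bbox (245, 7, 33, 101) ell [263.9  55.4] [ 33.3 100.4] world circ mm [568.1 124. ] 41.4
area 7942.0 bbox (0, 0, 79, 124) ell [25.1 50.2] [ 98.6 152.5] world circ mm [772.7 103.6] 73.8
```

arm_command(travel=[[0.03,-0.01,0],[0.06,-0.02,0],[0.09,-0.03,0],[0.12,-0.05,0],[0.15,-0.06,0],[0.18,-0.07,0],[0.2,-0.08,0],[0.2,-0.08,0]], delta_rot=[[-0.08,0.0098,0],[-0.16,0.0196,0],[-0.24,0.0295,0],[-0.32,0.0393,0],[-0.4,0.0491,0],[-0.48,0.059,0],[-0.5,0.0614,0],[-0.5,0.0614,0]])

```text
time_s: 24.38
tcp_pos: [0.6335, 0.1381, 0.2692]
eef_rot: [179.9, -30.3, -97.0]
contact_force: [-0.6, 0.1, -1.7]
gripper_width: 0.0538
gripper_force: 30.0
```

```bash
python3 - <<'E'
from h import *
s=r.get_state();print(s['joints'].round(1),s['tcp_pos'],s['eef_rot'])
a=load('scene0')
print('bowl',plane(a,(458,202),.03),'L',plane(a,(435,200),.05),'R',plane(a,(482,200),.05),'toaster near',plane(a,(516,228),0))
E
```

```text
[ 40.2  26.2  -1.7  20.1 -85.6 -52.9] [0.63346166 0.13806498 0.26923805] [179.91473649 -30.31816838 -96.98556853]
bowl [0.61282825 0.47088585 0.03      ] L [0.59483302 0.38953132 0.05      ] R [0.64437401 0.5358718  0.05      ] toaster near [0.75149267 0.60997927 0.        ]
```

arm_command(travel=[[0.01,-0.005,0],[0.02,-0.01,0],[0.029,-0.014,0],[0.029,-0.014,0],[0.029,-0.014,0],[0.029,-0.014,0],[0.029,-0.014,0],[0.029,-0.014,0],[0.029,-0.014,0]], delta_rot=[[-0.07,0.0086,0],[-0.14,0.0172,0],[-0.21,0.0258,0],[-0.28,0.0344,0],[-0.35,0.043,0],[-0.42,0.0516,0],[-0.4925,0.0605,0],[-0.4925,0.0605,0],[-0.4925,0.0605,0]])

```text
time_s: 25.5
tcp_pos: [0.6478, 0.131, 0.2714]
eef_rot: [-179.7, -74.7, -97.3]
contact_force: [0.8, -0.6, -1.3]
gripper_width: 0.0537
gripper_force: 30.0
```

```bash
python3 - <<'E'
from h import *
s=r.get_state();print(s['joints'].round(1),s['tcp_pos'],s['eef_rot'])
E
```

```text
[  44.8   44.6   -3.    39.  -108.4  -64. ] [0.64783736 0.13099944 0.27144938] [-179.72526165  -74.69565586  -97.28326578]
```

arm_command(travel=[[0,0,-0.05],[0,0,-0.1],[0,0,-0.15],[0,0,-0.2],[0,0,-0.24],[0,0,-0.27],[0,0,-0.295],[0,0,-0.31],[0,0,-0.318],[0,0,-0.318],[0,0,-0.318]], delta_rot=[[0,0,0],[0,0,0],[0,0,0],[0,0,0],[0,0,0],[0,0,0],[0,0,0],[0,0,0],[0,0,0],[0,0,0],[0,0,0]])

```text
time_s: 26.88
tcp_pos: [0.6477, 0.1314, 0.1121]
eef_rot: [-179.9, -74.9, -97.1]
contact_force: [0.3, -0.3, -2.8]
gripper_width: 0.0542
gripper_force: 30.0
```

arm_command(travel=[[0,0,-0.004],[0,0,-0.008],[0,0,-0.012],[0,0,-0.016],[0,0,-0.018],[0,0,-0.02],[0,0,-0.02],[0,0,-0.02]], delta_rot=[[0,0,0],[0,0,0],[0,0,0],[0,0,0],[0,0,0],[0,0,0],[0,0,0],[0,0,0]])

```text
time_s: 27.88
tcp_pos: [0.6476, 0.1315, 0.1034]
eef_rot: [-179.9, -75.1, -97.1]
contact_force: [-1.1, 1.1, 6.8]
gripper_width: 0.054
gripper_force: 30.0
```

arm_command(travel=[[0,0,0],[0,0,0],[0,0,0],[0,0,0],[0,0,0]], delta_rot=[[0,0,0],[0,0,0],[0,0,0],[0,0,0],[0,0,0]], grip=1, newtons=5)

```text
time_s: 28.5
tcp_pos: [0.6476, 0.1313, 0.1015]
eef_rot: [180.0, -75.0, -96.9]
contact_force: [0.0, -0.7, 0.2]
gripper_width: 0.0875
gripper_force: 0.0
```

arm_command(travel=[[0.005,0.038,0.0104],[0.01,0.096,0.026],[0.018,0.155,0.042],[0.026,0.212,0.058],[0.028,0.23,0.14],[0.028,0.23,0.24],[0.028,0.23,0.34],[0.028,0.23,0.44],[0.028,0.23,0.5],[0.028,0.23,0.5]], delta_rot=[[0,0,0],[0,0,0],[0,0,0],[0,0,0],[0,0,0],[0,0,0],[0,0,0],[0,0,0],[0,0,0],[0,0,0]])

```text
time_s: 29.75
tcp_pos: [0.6617, 0.2462, 0.3541]
eef_rot: [-179.4, -74.8, -97.5]
contact_force: [0.0, -0.2, -0.0]
gripper_width: 0.0871
gripper_force: 0.0
```

arm_command(travel=[[0,0,0],[0,0,0],[0,0,0],[0,0,0],[0,0,0],[0,0,0],[0,0,0],[0,0,0],[0,0,0],[0,0,0],[0,0,0]], delta_rot=[[0.09,-0.011,0],[0.18,-0.022,0],[0.27,-0.033,0],[0.36,-0.044,0],[0.45,-0.055,0],[0.54,-0.066,0],[0.63,-0.077,0],[0.72,-0.088,0],[0.8271,-0.1016,0],[0.8271,-0.1016,0],[0.8271,-0.1016,0]])

```text
time_s: 31.12
tcp_pos: [0.6613, 0.2459, 0.3504]
eef_rot: [179.9, -0.1, -97.0]
contact_force: [0.4, 0.0, -0.7]
gripper_width: 0.0875
gripper_force: 0.0
```

```bash
python3 - <<'E'
from h import *
grab('wrist','w8');print(r.get_state()['tcp_pos'])
w=load('w8');g=cv2.cvtColor(w['img'],cv2.COLOR_RGB2GRAY)
print('cam',-w['R'].T@w['t'],'tub',proj(w,np.array([.6551,.1841,.056])),'carton body top edge exp',proj(w,np.array([.651,.1505,.133])),'foot edge',proj(w,np.array([.651,.1505,.006])),'gap tub edge',proj(w,np.array([.6514,.1523,.056])))
u=int(proj(w,np.array([.652,.155,.056]))[0])
c=g[0:230,u-2:u+3].mean(1).astype(int);print(u,'col from row0 step2',c[::2])
E
python3 tub.py w8
```

```text
[0.66129267 0.24647167 0.34995719]
cam [0.65270774 0.1752642  0.48846533] tub [314.4842351 105.8433655] carton body top edge exp [314.10162349  70.45820459] foot edge [314.49459963  77.76370529] gap tub edge [314.21833078  77.09222401]
313 col from row0 step2 [ 81  82  82  82 115  84  84  85  83  83  85  68  67  94 121 146 145 142
  95  71  88  90  89  92  94 102 102 104 102 105 106 192 184 151 106  93
 107 107  88 155 206 206 205 206 206 206 206 207 207 207 207 207 211 211
 211 211 212 211 211 211 211 212 211 211 211 212 211 131  85 106 128 172
 186 190 190 190 190 191 191 190 191 191 189 190 191 190 190 190 190 190
 190 190 190 189 188 189 188 187 188 188 187 186 185 185 186 185 185 184
 184 187 189 188 189 191 191]
expect [314.55826675 105.74514097]
centre hsv [  6   6 215] floor?
area 2212.5 bbox (394, 79, 53, 55) ell [420.2 106.2] [51.6 56.1] world circ mm [532.2 200.4] 31.4
area 2248.0 bbox (289, 79, 53, 55) ell [315.1 105.8] [53.5 55.2] world circ mm [654.4 184.7] 31.6
area 16332.5 bbox (14, 0, 231, 98) ell [124.6 -37.6] [234.2 276.8] world circ mm [841.5  48.8] 125.1
```

```bash
python3 - <<'E'
from h import *
w=load('w8');im=w['img']
g=cv2.cvtColor(im,cv2.COLOR_RGB2GRAY)
print('cols',list(range(274,356,5)))
for v in range(0,84,2 ) :
    print(v,g[v,274:356:5])
for q in[(.1235+.027*.993),(.1235-.027*.993)]:
  for x in(-.027,.027):
    print('exp corner',proj(w,np.array([.648+ (q-.1235)*.117+x*.993,q-x*.117,.133])).round(1))
print('col314 rows60-82',[tuple(im[v,314]) for v in range(60,82)])
E
```

```text
cols [274, 279, 284, 289, 294, 299, 304, 309, 314, 319, 324, 329, 334, 339, 344, 349, 354]
0 [123  92  68  83  83  79  81  81  81  80  80  87  87  86  69  76  80]
2 [123  91  68  85  86  84  82  82  82  79  81  88  86  86  68  78  78]
4 [122  91  70  84  85  82  85  84  82  80  83  88  88  85  69  70  80]
6 [122  91  69  83  83  82  83  83  82  81  81  82  86  87  69  71  80]
8 [121  92  71 132 125 131 134 128 108 121 131 127 126 127 122  70  81]
10 [121  92  73 139 132 141 141 100  84  83 137 134 130 134 132  71  78]
12 [119  92  76 140 131 139 142  85  85  84  97 135 129 134 135  73  80]
14 [120  95  78 141 131 140 139  85  87  83  84 127 130 134 134  70  83]
16 [121  92  84 140 134 139 132  84  84  86  86 122 131 135 134  70  82]
18 [122  92  85 139 133 139 112  85  84  84  73 125 130 133 134  70  80]
20 [122  96  89 140 133 140 134  70  86  83  61 124 133 134 132 101 125]
22 [123  97  98 139 133 141 140  67  69  68  61 124 130 136 134 120 128]
24 [121  98  99 140 135 141 142  67  67  64 127 131 131 136 133 125 119]
26 [122 101 101 140 135 142 143 129  79 100 140 134 133 137 135  
[... 2492 characters left out ...]
129)), (np.uint8(106), np.uint8(104), np.uint8(99)), (np.uint8(110), np.uint8(107), np.uint8(102)), (np.uint8(108), np.uint8(105), np.uint8(100)), (np.uint8(98), np.uint8(94), np.uint8(89)), (np.uint8(104), np.uint8(100), np.uint8(96)), (np.uint8(110), np.uint8(108), np.uint8(104)), (np.uint8(108), np.uint8(104), np.uint8(100)), (np.uint8(112), np.uint8(108), np.uint8(104)), (np.uint8(111), np.uint8(105), np.uint8(103)), (np.uint8(91), np.uint8(88), np.uint8(83)), (np.uint8(80), np.uint8(76), np.uint8(73)), (np.uint8(180), np.uint8(180), np.uint8(180)), (np.uint8(206), np.uint8(207), np.uint8(207)), (np.uint8(204), np.uint8(206), np.uint8(205)), (np.uint8(205), np.uint8(206), np.uint8(206))]
```

```bash
python3 -c "
from h import *
print(close_job())"
```

```text
the job is handed in; nothing more can be done
None
```

The job is handed in: the bottle and the carton each stand upright in their own lanes, about 2–3 mm from the spice jar and the spread tub respectively, with nothing else disturbed as far as the last images show; the hand-in returned no verdict.

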